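# Unlock the air valve, zero it and set it two turns open

## Task

Draw the yellow-headed lock pin up out of the red valve wheel and, without dropping it, park it in the notch of the blue bracket so that it hangs upright by its collar, and let go of it. Then take the wheel by its black crank grip, close the valve clockwise until it comes to its stop, and back it off exactly two full turns counter-clockwise. Finish while still holding the crank grip between the fingers at that setting, and leave the glue bottle, the tape roll and the brown carton where they stand.

Things in the scene. Friction and masses are not known exactly. Their poses are not given: they have to be found in the camera images.
- valve: Brass globe valve on a grey base plate 110 x 180 x 10 mm (x, y), fixed to the bench. Origin: centre of the plate's underside, under the wheel's axis; z up. A pipe up to 45 mm high runs along its y axis. The pin's bore, 12 mm wide, is in a dark steel lug at x = -32 mm, y = 0; lug top at 68 mm, bore floor at 46 mm.
- valve_wheel (a joint): Valve opening in rad: 0 = closed at the stop, growing counter-clockwise from above; one turn = 6.283; starts at 3 to 4, travel ends at 18.2. At value v the crank grip stands at angle 2.78 + v from the valve's x axis. Friction about 0.12 N m (2 to 3 N at the grip); it stays where left. The pin between the spokes blocks it.
- wheel_center (a point): Centre of the level red wheel on its vertical axis, at mid height of the rim, 95 mm above the bench. Three spokes 9 mm thick; rim radius 55 mm to the middle of its 12 mm bar; rim top at 101 mm, hub nut top at 110 mm.
- crank_grip: Black upright crank grip, 23 mm in diameter, 42 mm tall, standing on the rim; it spins freely on its own vertical axis, so it can be held at a fixed hand angle while the wheel goes round. Origin: centre of its lower end, 103 mm above the bench, 55 mm from the wheel's axis; its top is at 145 mm.
- lock_pin: Loose steel pin, about 100 g: shank 10 mm dia, 75 mm long; collar 22 mm dia, 5 mm thick; yellow cylindrical head 18 mm dia, 42 mm tall (top at 122 mm). Origin: the shank's lower end; z along the pin to the head. Starts upright in the valve's bore between two spokes, origin 46 mm above the bench, the crank grip on the wheel's other side.
- pin_collar (a point): Underside of the pin's collar on the pin's axis (75 mm above the pin's origin).
- pin_bracket: Blue bracket fixed to the bench, right of the valve. Level plate 6 mm thick, 50 mm wide in y, top at 95 mm, on a post at its +x end. A 13 mm notch with flared mouth (50 mm in -x of the origin) runs along x to its closed end at x = -4 mm; the shank slides in along +x, the collar rests on the plate. Origin: on the bench; z up.
- notch_seat (a point): Where the pin's collar underside belongs when parked: middle of the notch, 6 mm short of its closed end, at the plate's top face (95 mm above the bench).
- glue_2: Bystander: white glue bottle with red cap, 56 mm in diameter, 155 mm tall, loose. Origin: centre of its underside.
- masking_tape: Bystander: roll of masking tape lying flat, 98 mm in diameter, 24 mm high, loose. Origin: centre of its underside.
- screw_box_1: Bystander: brown carton 52 x 77 x 52 mm, loose. Origin: centre of its underside.
Things that resemble listed ones, but are neither listed nor needed, are in the scene too. There is more than one size of the lock_pin; the one meant has the size given above.

How it is judged (in metres and radians):
On the way, in this order (a step that is already met when the one before it is completed fails the run):
1. the lock pin is drawn clear of the bore and the wheel (height (world z) of lock_pin above 0.102 m), for 0.1 s.
2. the pin hangs upright in the bracket's notch, let go (horizontal distance between pin_collar and notch_seat below 0.012 m and z of pin_collar in the frame of notch_seat between -0.004 and 0.005 m and angle between lock_pin's own z axis and vertical below 0.15 rad and contact force between the fingers and lock_pin below 0.1 N), for 0.2 s.
3. the valve is closed to its stop by the crank grip (value of joint valve_wheel below 0.05 rad and contact force between the fingers and crank_grip above 1 N), for 0.1 s.
At the end, for the whole second after the job is handed in: The valve rests two turns (12.57 rad) from its stop within 0.25 rad; the fingers hold the crank grip (over 1 N, tool point within 20 mm of its axis); the pin hangs untouched in the notch, upright within 0.15 rad, collar within 12 mm of the seat and 4 mm below to 5 mm above it (all of step 2 and value of joint valve_wheel between 12.316 and 12.816 rad and velocity of joint valve_wheel between -0.1 and 0.1 rad/s and contact force between the fingers and crank_grip above 1 N and horizontal distance between the grasp point and crank_grip below 0.02 m); the arm keeps its last pose, push and grip.
It fails at once if the white glue bottle is moved by more than 3 cm (distance of glue_2 from where it was at the start of the episode above 0.03 m).
It fails at once if the masking tape roll is moved by more than 3 cm (distance of masking_tape from where it was at the start of the episode above 0.03 m).
It fails at once if the brown screw carton is moved by more than 3 cm (distance of screw_box_1 from where it was at the start of the episode above 0.03 m).
It fails at once if the lock pin is dropped or tipped over (angle between lock_pin's own z axis and vertical above 1 rad).
It also fails if it takes over 72 s, if anything falls off the work surface, if the arm or the gripper's body presses on something with over 40 N, if the wrist force passes 120 N, or if a joint passes its speed limit or range.

## Robot

A 6-joint arm with a two-finger parallel gripper is mounted at the origin on a cart in front of the work surface, level with it; the furniture and walls round the work are solid. World frame = base frame: x ahead of the robot, y to its left, z up, the work surface at z = 0. Lengths are in mm, angles in rad, forces in N, time in s.
With the tool pointing down it reaches from about 275 to 750 mm from the base axis. Payload 10.2 kg.
Tool frame: the origin (TCP) lies between the finger pads, 19 mm behind the fingertips; this is the grasp point; z points along the fingers, y is the line along which they close (so a half turn about z gives the same grasp; the last joint's range is limited). The gripper opens to 85 mm and grips with 20 to 120 N. Pads are 22 mm wide; open, the fingers measure 114 mm over their backs; the gripper's body (76 mm by 85 mm) begins 54 mm behind the grasp point. The pads swing forward as they close: fully open they stand 13 mm farther back than shut.
Start: joints at [-1.395, 0.313, 1.498, -0, 1.331, -0.223], TCP at [203.852, -483.814, 249.994] pointing down, gripper open.
Joint ranges: [-2.94, 2.94], [-0.97, 2.17], [0.19, 2.56], [-1.23, 4.37], [0.02, 3.11], [-2.88, 2.88]. Speed limits (rad/s): [2.39, 2.39, 3.01, 3.14, 3.14, 3.14].

## Interface

Orientations are given as a unit quaternion [w, x, y, z].
In Python, from rig import * gives the robot as it stands. The module is installed in compiled form; this text tells all that it offers.
- The arm moves only by the shell command python3 -m crank 'ROWS' [FORCE]. ROWS is JSON, a list that holds one entry, the list of rows, each a list of 7 numbers: the shift along the tool's x, y, z in units of 25 mm (1.0 is 25 mm), then the turn, a rotation vector about the tool's x, y, z in units of 8 degrees (1.0 is 8 degrees), then the finger opening in mm, from 0 to 85.4. A call has exactly 8 rows; each row shifts and turns the commanded pose from where the row before left it, along the tool's axes as they then stand; what a row does not reach is not made up. A row lasts 1/10 s, in which the tool goes at most 50 mm and 8.59 degrees, less where a joint would pass 70% of its speed; a pose out of reach is approached as far as the arm can. A call is refused whole if a number of a shift passes 1 or a number of a turn 1, either way. A call with a gripper value outside its range is refused whole. The fingers move at their own pace and stop on an object; FORCE is the grip in N (left out, the last holds). Time passes only in rows, so rows that do not move let the fingers close, or fill a call up. It gives the time, the measured TCP pose, the force, the opening and the grip force at its end, in the units of the state.
- sense(): the state, without advancing time (a new reading comes with each control period).
- capture(name): name is "scene" or "top"; returns the picture (384x512x3 uint8, blue, green, red); there is no depth.
- camera_model(name): a dict with "fx", "fy", "cx", "cy" (pixels), "world_from_camera" (4x4, takes a point from camera to world coordinates). Camera axes: x right, y up, looking along -z (the intrinsics and any distortion apply to the point x, -y, -z); pixel columns grow to the right and rows downward; lengths in mm; the calibration is good to about 2 mm. A picture is of the moment at which its call begins. camera_model takes no time and is no camera call.
- finish_job(): hands the job in; it is judged then, once.
The state is a dict: "time_s": time; "joints": joint angles; "dq": joint speeds; "tau": joint torques, N m; "eef_pos": TCP position; "ee_rot": TCP orientation; "force": force on the tool from outside, world axes, zero at the start; "wrist_torque": the same for the moment, N m; "grip_width": opening from 0.0 (shut) to 1.0 (fully open); "grip_force": force on a finger pad.
Only numpy, scipy, OpenCV 4.12 (cv2) and the standard library are available. Lean on these libraries where they do the work, as an engineer would, in place of code of your own. Each camera call takes 0.05 s, during which the arm holds its last target. There are 200 camera calls.

## Working session

There is one attempt and no reset: what is moved stays moved. The work goes in short steps, Python scripts to look and compute and a shell command to move; the robot and the scene stay as the last step left them, time stands still between calls to the robot, and variables do not carry over. Pictures are saved under pics/ and viewed, at most 10 in all, crops included, and the job is handed in when it is done.

```bash
mkdir -p pics; python3 - <<'E'
from rig import *
import cv2,numpy as np
for n in("scene","top"):
    im=capture(n); cv2.imwrite(f"pics/{n}0.png",im)
    m=camera_model(n); print(n,{k:(np.round(v,4).tolist()) for k,v in m.items()})
print(sense())
E
```

```text
scene {'fx': 436.1586, 'fy': 436.1586, 'cx': 250.2214, 'cy': 189.7193, 'world_from_camera': [[-0.6463, 0.5513, -0.5275, -13.0881], [-0.7629, -0.4804, 0.4326, 422.5048], [-0.0149, 0.6821, 0.7311, 924.22], [0.0, 0.0, 0.0, 1.0]]}
top {'fx': 348.6759, 'fy': 348.6759, 'cx': 253.6122, 'cy': 192.0631, 'world_from_camera': [[0.0051, 0.9935, -0.1141, 463.7694], [-0.9999, 0.0035, -0.0144, -91.7973], [-0.0139, 0.1142, 0.9934, 1165.2857], [0.0, 0.0, 0.0, 1.0]]}
{'time_s': 0.1, 'joints': array([-1.39539696e+00,  3.13398489e-01,  1.49835955e+00,  3.30019136e-06,
        1.33098798e+00, -2.23415815e-01]), 'dq': array([-0.00174002, -0.00148051, -0.00147608,  0.00105526, -0.00062363,
       -0.00025256]), 'tau': array([ 1.81371310e-03, -4.12896430e+01, -2.60141945e+01, -1.78012688e-04,
        3.03660570e-03,  5.12357303e-06]), 'eef_pos': array([ 203.81674087, -483.59963958,  249.49060147]), 'ee_rot': array([-5.76476270e-04,  9.80184015e-01,  1.98088275e-01,  1.54459439e-05]), 'force': array([ 0.69818687, -0.43195812, -0.40748334]), 'wrist_torque': array([ 0.01708862,  0.0299979 , -0.01627151]), 'grip_force': 0.0, 'grip_width': 1.0000901618134566}
```

View pics/scene0.png

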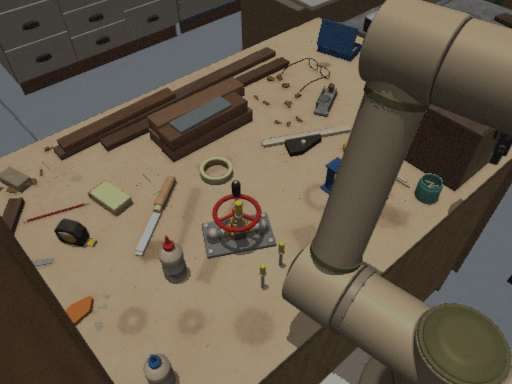

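View pics/top0.png

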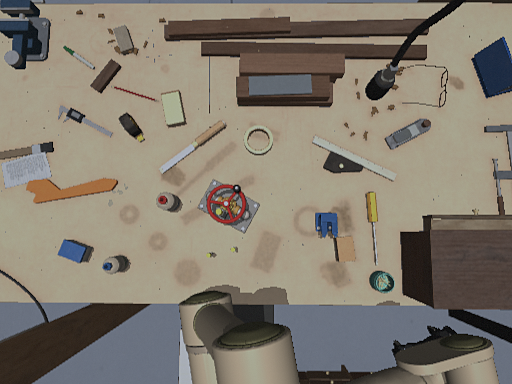

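Scene: wheel at about (237,212), pin head (238,206), grip (236,188), and the bracket at (333,178) half hidden by the arm. Top: wheel (228,203), bracket (327,222), tape (258,140), glue (168,202). I'll enlarge both.

```bash
python3 - <<'E'
import cv2,numpy as np
t=cv2.imread("pics/top0.png")[170:290,150:370]; s=cv2.imread("pics/scene0.png")[140:290,190:390]
a=cv2.resize(t,None,fx=3.6,fy=3.6,interpolation=cv2.INTER_CUBIC); b=cv2.resize(s,None,fx=4,fy=4,interpolation=cv2.INTER_CUBIC)
cv2.imwrite("pics/t1.png",a);cv2.imwrite("pics/s1.png",b)
E
```

```text
(no output)
```

View pics/t1.png

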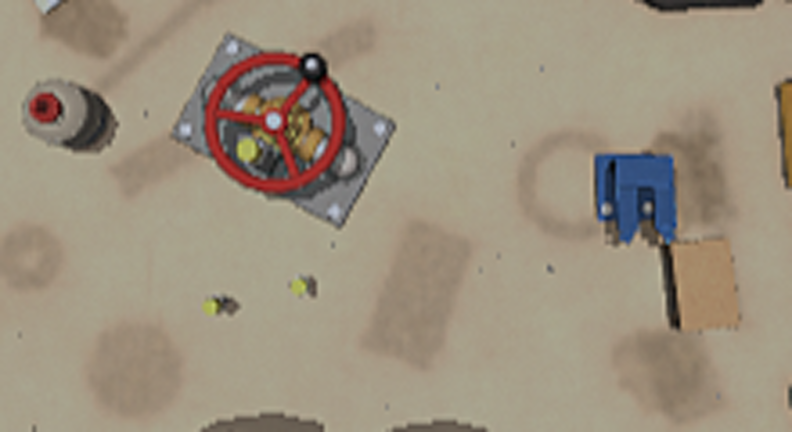

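View pics/s1.png

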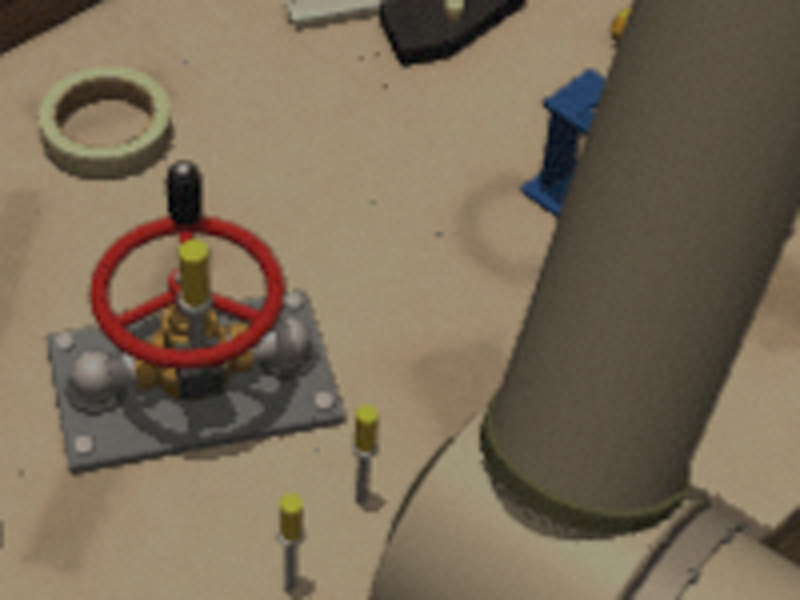

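The pin in the wheel is the tall one, and the two near pins are decoys. In the top crop the bracket's notch is centred at about (645,190) with its mouth toward the robot. The carton is at (703,285), right of the mouth.

```bash
cat > h.py <<'E'
import cv2,numpy as np
from rig import *
def ray(n,p):
    m=camera_model(n);T=np.array(m["world_from_camera"])
    d=T[:3,:3]@np.array([(p[0]-m["cx"])/m["fx"],-(p[1]-m["cy"])/m["fy"],-1.]);return T[:3,3],d/np.linalg.norm(d)
def onz(n,p,z):
    o,d=ray(n,p);return o+d*(z-o[2])/d[2]
def tri(pt,ps):
    o,d=ray("top",pt);q,e=ray("scene",ps)
    s=np.linalg.lstsq(np.c_[d,-e],q-o,rcond=None)[0]
    a,b=o+s[0]*d,q+s[1]*e;return (a+b)/2,np.linalg.norm(a-b)
def px(n,P):
    m=camera_model(n);T=np.linalg.inv(np.array(m["world_from_camera"]));c=T[:3,:3]@np.asarray(P)+T[:3,3]
    return np.array([m["cx"]-m["fx"]*c[0]/c[2],m["cy"]+m["fy"]*c[1]/c[2]])
def blobs(im,lo,hi,roi,amin=8):
    h=cv2.cvtColor(im,cv2.COLOR_BGR2HSV);k=cv2.inRange(h,np.array(lo),np.array(hi))
    x0,y0,x1,y1=roi;z=np.zeros_like(k);z[y0:y1,x0:x1]=k[y0:y1,x0:x1]
    c,_=cv2.findContours(z,cv2.RETR_EXTERNAL,cv2.CHAIN_APPROX_NONE)
    return z,[q[:,0] for q in c if len(q)>=amin]
E
python3 - <<'E'
from h import *
np.set_printoptions(precision=1,suppress=True)
t=cv2.imread("pics/top0.png");s=cv2.imread("pics/scene0.png")
for n,im,roi in(("top",t,(195,180,265,265)),("scene",s,(205,170,300,300))):
    k,c=blobs(im,(24,130,90),(36,255,255),roi,5)
    for q in c: print(n,"yellow",q.min(0),q.max(0),q.mean(0))
    k,_=blobs(im,(0,150,80),(6,255,255),roi)
    # outer hull of red wheel
    pts=cv2.convexHull(np.argwhere(k)[:,::-1].astype(np.int32))
    e=cv2.fitEllipse(pts);print(n,"wheel",e)
    k,_=blobs(im,(0,0,0),(180,255,60),roi if n=="top" else (225,175,248,200))
    p=np.argwhere(k)[:,::-1]
    nn,l,st,ce=cv2.connectedComponentsWithStats(k)
    print(n,"dark",[(st[i].tolist(),ce[i]) for i in range(1,nn) if st[i,4]>8])
k,c=blobs(t,(100,120,50),(125,255,255),(305,200,350,245))
r=cv2.resize(cv2.cvtColor(t,cv2.COLOR_BGR2HSV)[208:242,310:345],None,fx=1,fy=1)
print(r[:,:,2]); print((k[208:242,310:345]>0).astype(int).sum())
for row in k[208:242,310:345]: print(''.join('#' if v else '.' for v in row))
for z in(0,100,122): print(z,onz("top",(228,203),z),onz("scene",(237,212),z))
E
```

```text
top yellow [232 248] [234 249] [233.2 248.2]
top yellow [216 209] [218 213] [216.6 210.9]
top wheel ((225.8844451904297, 203.49942016601562), (37.820091247558594, 38.67278289794922), 73.65391540527344)
top dark [([233, 185, 8, 9, 40], array([236.7, 189. ])), ([221, 212, 8, 7, 25], array([224.6, 215. ]))]
scene yellow [260 264] [265 268] [262.4 266. ]
scene yellow [279 241] [283 246] [281.2 243.4]
scene yellow [235 200] [241 205] [238.  202.6]
scene wheel ((236.1787109375, 212.3758087158203), (37.304325103759766, 47.984527587890625), 86.24711608886719)
scene dark [([232, 182, 8, 16, 105], array([235.6, 189.4]))]
[[155 152 154 ... 136 140 134]
 [156 154 154 ... 131 136 132]
 [160 157 154 ... 123 130 130]
 ...
 [167 168 167 ... 167 166 163]
 [167 168 168 ... 165 166 165]
 [166 167 167 ... 165 166 165]]
390
...................................
...................................
...................................
...................................
...................................
......################.............
......#####################........
......####.################......
[... 368 characters left out ...]
.#...#########...#####........
......#....#######....######.......
......#....#######....######.......
......#...#########...######.......
......#############...######.......
............#####.....######.......
............#####.....######.......
............#####.....#####........
.............###.......####........
............####........###........
............###..........#.........
.........................#.........
...................................
...................................
...................................
...................................
0 [560.4  10.8   0. ] [613.5 -42.3   0. ]
100 [552.1   2.  100. ] [545.7   8.  100. ]
122 [550.3   0.1 122. ] [530.8  19.1 122. ]
```

```bash
python3 - <<'E'
from h import *
np.set_printoptions(precision=1,suppress=True,linewidth=250)
t=cv2.imread("pics/top0.png");s=cv2.imread("pics/scene0.png")
k,c=blobs(t,(22,110,60),(40,255,255),(210,203,224,222),3)
for q in c:print(q.min(0),q.max(0),cv2.moments(q))if 0 else print(q.min(0),q.max(0))
H=cv2.cvtColor(t,cv2.COLOR_BGR2HSV)[204:220,211:227]
print("hue\n",H[...,0],"\nsat\n",H[...,1],"\nval\n",H[...,2])
print("bracket V cols 312-342\n",cv2.cvtColor(t,cv2.COLOR_BGR2HSV)[211:240,312:342,2])
H=cv2.cvtColor(s,cv2.COLOR_BGR2HSV)[197:222,231:247]
print("scene hue,sat\n",H[...,0],"\n",H[...,1])
for p in((218.3,211.5),):print(tri(p,(238.5,202)),onz("top",p,122),onz("scene",(238.5,202),122))
print("wheel",tri((225.9,203.5),(236.2,212.4)),onz("top",(225.9,203.5),101),onz("scene",(236.2,212.4),95))
print("grip top",tri((236.8,188.8),(236,183.5)))
E
```

```text
[216 209] [222 214]
[220 205] [223 208]
hue
 [[ 90  90  90  92  95  30  18  13   9   7   7   3   1 114 104 103]
 [ 94 105 100  90 100  98  30  20  28  22  26  11   0 178 130 114]
 [ 93  90  60  90 120 110 110 108  18  18  21  26   8   1   0   1]
 [ 95  90 105 110 120 120 120 117 115  16  19  25  29  22   4   5]
 [ 94  99 105 135 128 120  32  33  35  24  13  26  27  26  32  14]
 [177  99  80 110 117  32  32  32  32  32  98 115  19  23  29  24]
 [  1  94  98 120  30  32  32  32  32  32  29 113 124  30  13  27]
 [  1   0  94 113  30  32  32  32  32  33  30  24 150 120 111  37]
 [  1   2 105 108  33  32  32  33  33  33  27  22 120 105 105 100]
 [  1   1   0  95 112  33  31  32  30  32  27  26   0   0 120   0]
 [  0   1   1 179 104  45  29  34  26  25  26  38   0  60  30  90]
 [  0   0   1   1 179 104 113 114  15  18  30 150 150 150  45  80]
 [  5   0   1   1   1 179 150  96  90 113 113 105   0 120  60   0]
 [ 21   3   0   0   1   1   0   0  90  97  90  90 100  98  90  98]
 [ 24  20   4   1   0   0   1   1   1 174   0  84  96  90  90  95]
 [ 22  25  19   7   1   0   0   1   1   1   1   2 
[... 8720 characters left out ...]
 201 199 206]
 [199 156 168  81  46  45  67 115 101  75  40  38 143 211 194 204]
 [119 161 157 137  54  30  20  13  33  35  52 110 118 101 181 216]
 [139 158 148 143  92  38  16  24  27  39 104 153 145  26  37  69]
 [159 149 146 158 139 114  68  28  26  61 131 160 153  80  17  26]
 [156 169 148 159 151 141  81  32  18  70 143 156 158  88  18  22]
 [156 139 139 157 155 149  95  37  40  42 123 167 154 138 102  60]]
(array([520.8,  22.3, 169.5]), np.float64(2.919875397706202)) [524.6  28.8 122. ] [553.2  -3.9 122. ]
wheel (array([550.3,   8.3,  94.7]), np.float64(1.8814205019972345)) [550.5   8.3 101. ] [549.4   7.8  95. ]
grip top (array([590.8, -27.3, 142. ]), np.float64(0.24252067742251138))
```

```bash
python3 - <<'E'
from h import *
np.set_printoptions(precision=1,suppress=True,linewidth=250)
for P in([524.6,28.8,122],[524.6,28.8,80],[524.6,28.8,46],[550.3,8.3,110],[550.3,8.3,0]):print(P,px("top",P),px("scene",P))
for p in((218.2,211.8),):print(tri(p,(238.2,215.5)))
for q in ((238.2,202),(238.2,215.5),(238.2,219)):print([onz("scene",q,z) for z in(75,80,122)])
E
```

```text
[524.6, 28.8, 122] [218.3 211.5] [235.5 215.5]
[524.6, 28.8, 80] [219.9 212.3] [236.1 226.5]
[524.6, 28.8, 46] [221.  212.9] [236.7 234.9]
[550.3, 8.3, 110] [225.6 203.3] [235.6 208.4]
[550.3, 8.3, 0] [228.7 206. ] [237.2 235.5]
(array([521.5,  26.7, 124. ]), np.float64(6.048924205352516))
[array([586.9, -28.3,  75. ]), array([583.4, -25.6,  80. ]), array([553.7,  -3.4, 122. ])]
[array([551.7,   0.4,  75. ]), array([548.4,   2.9,  80. ]), array([520.4,  23.8, 122. ])]
[array([542.9,   7.6,  75. ]), array([539.6,  10.1,  80. ]), array([512.1,  30.6, 122. ])]
```

The pin stands with its head at about z 126–168, at roughly (521,23). That is 32.5 mm from the wheel axis at (550,8). The 122 mm in the text is the pin's own length. Next I square the tool to the world axes and move over the pin.

```bash
python3 -m crank '[[[0,0,0,0,0,0.952,85],[0,0,0,0,0,0.952,85],[0,0,0,0,0,0.952,85],[0,0,0,0,0,0,85],[0.6,-0.96,0,0,0,0,85],[0.6,-0.96,0,0,0,0,85],[0.6,-0.96,0,0,0,0,85],[0.6,-0.96,0,0,0,0,85]]]' 40
```

```text
time_s: 0.9
eef_pos: [264.2, -386.7, 249.8]
ee_rot: [-0.0, 1.0, 0.002, -0.0]
force: [0.7, 0.6, 0.2]
grip_width: 0.998
grip_force: 0.0
```

```bash
python3 -m crank '[[[0.63,-1,0,0,0,0,85],[0.63,-1,0,0,0,0,85],[0.63,-1,0,0,0,0,85],[0.63,-1,0,0,0,0,85],[0.63,-1,0,0,0,0,85],[0.63,-1,0,0,0,0,85],[0.63,-1,0,0,0,0,85],[0.63,-1,0,0,0,0,85]]]' >/dev/null; python3 -m crank '[[[0.63,-1,0,0,0,0,85],[0.63,-1,0,0,0,0,85],[0.63,-1,0,0,0,0,85],[0.63,-1,0,0,0,0,85],[0.63,-1,0,0,0,0,85],[0.63,-1,0,0,0,0,85],[0.63,-1,0,0,0,0,85],[0.2,-0.4,0,0,0,0,85]]]'; python3 - <<'E'
from h import *
im=capture("scene");cv2.imwrite("pics/s2full.png",im);cv2.imwrite("pics/s2.png",cv2.resize(im[120:270,200:400],None,fx=4,fy=4,interpolation=cv2.INTER_CUBIC))
print(sense()["eef_pos"])
E
```

```text
time_s: 2.5
eef_pos: [505.7, -1.0, 249.7]
ee_rot: [-0.0, 1.0, 0.003, -0.0]
force: [0.2, -0.6, 0.0]
grip_width: 0.995
grip_force: 0.0
[505.70521547  -0.7836889  249.67432514]
```

View pics/s2.png

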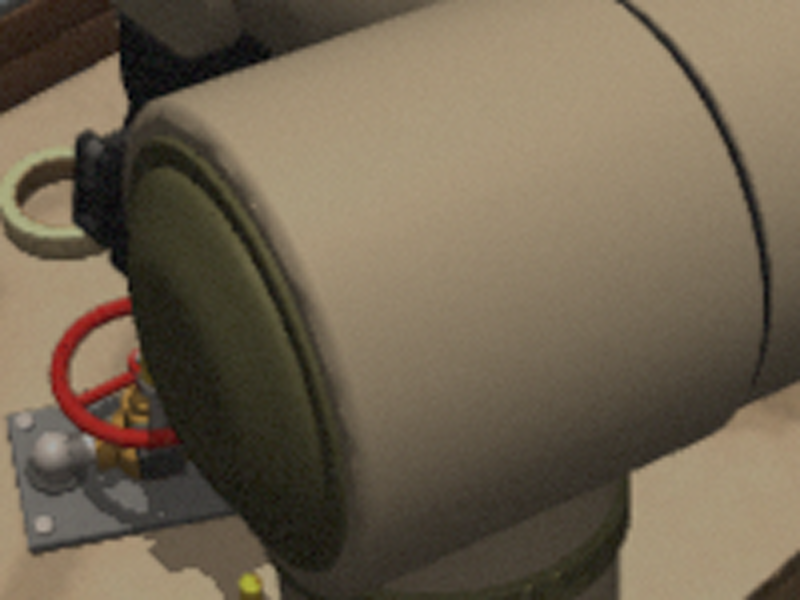

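The arm hides the bracket and pin in the scene view, showing only wheel and plate at left. The initial pictures will have to do for the bracket. Now aligning and descending part-way over the pin head.

```bash
python3 -m crank '[[[0.31,-0.48,0,0,0,0,85],[0.31,-0.48,0,0,0,0,85],[0,0,0,0,0,0,85],[0,0,0.5,0,0,0,85],[0,0,0.8,0,0,0,85],[0,0,0.8,0,0,0,85],[0,0,0,0,0,0,85],[0,0,0,0,0,0,85]]]'; python3 - <<'E'
from h import *
np.set_printoptions(precision=1,suppress=True,linewidth=250)
print("farleft",tri((320.7,212.3),(326.3,165.8)))
for p in((329,221.5),(329.3,230),(320.6,222),(336.8,222),(322,236),(328.8,212)):print(p,onz("top",p,95))
im=capture("top");cv2.imwrite("pics/t3.png",cv2.resize(im[170:270,170:370],None,fx=4,fy=4,interpolation=cv2.INTER_CUBIC))
E
```

```text
time_s: 3.35
eef_pos: [520.5, 20.8, 197.5]
ee_rot: [-0.0, 1.0, -0.0, -0.0]
force: [0.3, 0.2, 0.3]
grip_width: 0.993
grip_force: 0.0
farleft (array([ 523. , -285.3,   89.1]), np.float64(6.530758799184355))
(329, 221.5) [ 497.2 -306.8   95. ]
(329.3, 230) [ 471.4 -307.2   95. ]
(320.6, 222) [ 495.5 -281.2   95. ]
(336.8, 222) [ 495.7 -330.5   95. ]
(322, 236) [ 453.1 -284.8   95. ]
(328.8, 212) [ 526.1 -306.8   95. ]
```

View pics/t3.png

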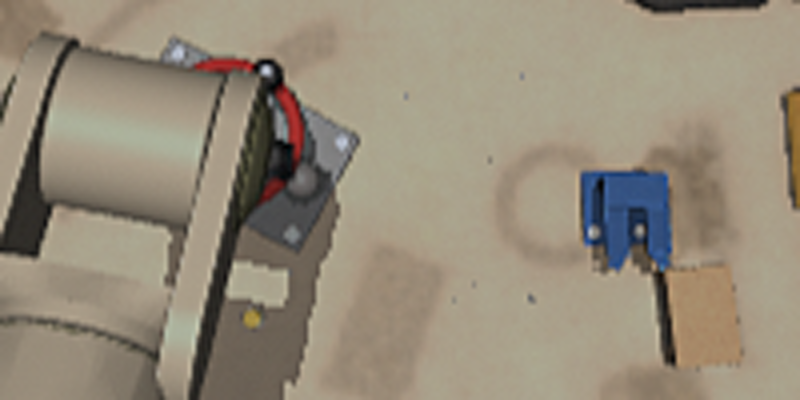

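Arm is over the pin. Bracket notch at (635,215) in the crop, unobstructed. Descending and gripping.

```bash
python3 -m crank '[[[0.03,-0.08,0.5,0,0,0,85],[0,0,0.7,0,0,0,85],[0,0,0.7,0,0,0,85],[0,0,0,0,0,0,40],[0,0,0,0,0,0,25],[0,0,0,0,0,0,15],[0,0,0,0,0,0,10],[0,0,0,0,0,0,10]]]' 40;python3 -m crank '[[[0,0,0,0,0,0,10],[0,0,0,0,0,0,10],[0,0,0,0,0,0,10],[0,0,0,0,0,0,10],[0,0,0,0,0,0,10],[0,0,0,0,0,0,10],[0,0,0,0,0,0,10],[0,0,0,0,0,0,10]]]' 40
```

```text
time_s: 4.2
eef_pos: [521.7, 23.0, 150.7]
ee_rot: [0.0, 1.0, 0.0, 0.001]
force: [0.5, -0.5, 1.8]
grip_width: 0.201
grip_force: 38.9
time_s: 5.0
eef_pos: [521.7, 23.0, 150.7]
ee_rot: [0.0, 1.0, 0.0, 0.001]
force: [-1.2, -1.2, 5.3]
grip_width: 0.199
grip_force: 39.0
```

```bash
python3 -m crank '[[[0,0,-0.2,0,0,0,10],[0,0,-0.4,0,0,0,10],[0,0,-0.6,0,0,0,10],[0,0,-0.6,0,0,0,10],[0,0,-0.6,0,0,0,10],[0,0,-0.6,0,0,0,10],[0,0,-0.4,0,0,0,10],[0,0,0,0,0,0,10]]]' 40;python3 - <<'E'
from h import *
im=capture("scene");cv2.imwrite("pics/s4.png",cv2.resize(im[120:270,180:380],None,fx=4,fy=4,interpolation=cv2.INTER_CUBIC))
E
```

```text
time_s: 5.8
eef_pos: [521.7, 23.3, 236.4]
ee_rot: [0.0, 1.0, 0.0, 0.001]
force: [0.1, 0.2, -1.2]
grip_width: 0.202
grip_force: 39.1
```

```bash
python3 -m crank '[[[-0.25,0.5,0,0,0,0,10],[-0.25,0.9,0,0,0,0,10],[-0.25,0.9,0,0,0,0,10],[-0.25,0.9,0,0,0,0,10],[-0.25,0.9,0,0,0,0,10],[-0.25,0.9,0,0,0,0,10],[-0.25,0.9,0,0,0,0,10],[-0.25,0.9,0,0,0,0,10]]]' 40;python3 -m crank '[[[-0.25,0.9,0,0,0,0,10],[-0.25,0.9,0,0,0,0,10],[-0.25,0.9,0,0,0,0,10],[-0.25,0.9,0,0,0,0,10],[-0.25,0.9,0,0,0,0,10],[-0.25,0.9,0,0,0,0,10],[-0.25,0.9,0,0,0,0,10],[0,0,0,0,0,0,10]]]' 40;python3 - <<'E'
from h import *
im=capture("top");cv2.imwrite("pics/t4f.png",im)
s=capture("scene");cv2.imwrite("pics/s5f.png",s);print(sense()["eef_pos"])
a=cv2.resize(im[190:265,290:370],(400,375),interpolation=cv2.INTER_CUBIC);b=cv2.resize(s[110:260,290:450],(400,375),interpolation=cv2.INTER_CUBIC)
cv2.imwrite("pics/c5.png",np.hstack([a,b]))
E
```

```text
time_s: 6.65
eef_pos: [470.1, -148.1, 234.2]
ee_rot: [-0.0, 1.0, -0.0, -0.001]
force: [-0.1, 0.4, -0.7]
grip_width: 0.2
grip_force: 39.2
time_s: 7.45
eef_pos: [426.0, -306.6, 234.0]
ee_rot: [-0.0, 1.0, -0.002, -0.001]
force: [0.1, 0.3, -1.1]
grip_width: 0.2
grip_force: 39.2
[ 426.86001361 -304.36243318  234.32522978]
```

View pics/c5.png

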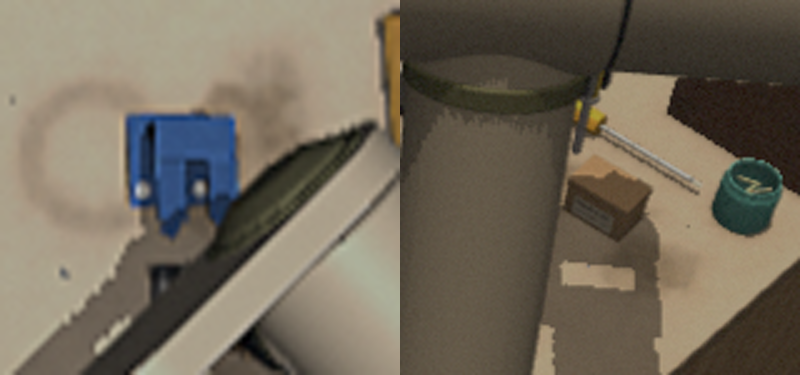

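Right half: the shank hangs at (580,130), carton at (608,197), and the bracket is still hidden by the forearm. Left half: notch at (200,180), clear. Checking the shank's tip against its expected pixel, while lowering in front of the mouth.

```bash
python3 -m crank '[[[0,0.1,0.3,0,0,0,10],[0,0,0.6,0,0,0,10],[0,0,0.7,0,0,0,10],[0,0,0.7,0,0,0,10],[0,0,0.7,0,0,0,10],[0,0,0.7,0,0,0,10],[0,0,0.5,0,0,0,10],[0,0,0,0,0,0,10]]]' 40;python3 - <<'E'
from h import *
print(px("scene",[427,-305.5,129.5]))
im=capture("top");cv2.imwrite("pics/t5f.png",im)
s=capture("scene");cv2.imwrite("pics/s6f.png",s);st=sense();print(st["eef_pos"],st["ee_rot"])
E
```

```text
time_s: 8.35
eef_pos: [427.1, -305.8, 128.3]
ee_rot: [-0.001, 1.0, 0.0, -0.001]
force: [0.3, -0.2, -0.9]
grip_width: 0.196
grip_force: 39.2
[359.560326   170.27400407]
[ 427.79250054 -306.73046441  130.29315876] [9.20313706e-05 9.99999972e-01 1.94631908e-04 9.89080100e-05]
```

```bash
python3 -m crank '[[[0.25,0,0.05,0,0,0,10],[0.25,0,0,0,0,0,10],[0.25,0,0,0,0,0,10],[0.25,0,0,0,0,0,10],[0.2,0,0,0,0,0,10],[0.2,0,0,0,0,0,10],[0.1,0,0,0,0,0,10],[0,0,0,0,0,0,10]]]' 40;python3 - <<'E'
from h import *
im=capture("top");s=capture("scene");st=sense();print(st["eef_pos"],st["force"],st["wrist_torque"])
a=cv2.resize(im[190:265,290:370],(400,375),interpolation=cv2.INTER_CUBIC);b=cv2.resize(s[130:230,300:407],(400,375),interpolation=cv2.INTER_CUBIC)
cv2.imwrite("pics/c6.png",np.hstack([a,b]))
E
```

```text
time_s: 9.25
eef_pos: [465.6, -307.8, 129.0]
ee_rot: [0.001, 1.0, 0.0, 0.0]
force: [-0.0, -5.9, -2.8]
grip_width: 0.201
grip_force: 39.6
[ 465.56242871 -307.76104585  128.99259501] [ 0.94754247 -5.36559325 -2.89807198] [-1.04776263 -0.15362232 -0.0309216 ]
```

View pics/c6.png

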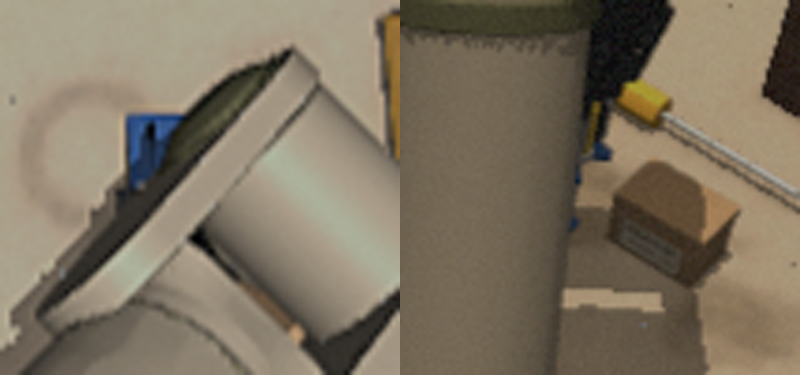

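The arm covers the notch from above. The −5.9 N in y shows the shank rubbing the notch's +y side, so I shift slightly to −y and go on.

```bash
python3 -m crank '[[[0,0.04,0,0,0,0,10],[0,0.04,0,0,0,0,10],[0,0,0,0,0,0,10],[0.1,0,0,0,0,0,10],[0.1,0,0,0,0,0,10],[0.1,0,0,0,0,0,10],[0,0,0,0,0,0,10],[0,0,0,0,0,0,10]]]' 40
```

```text
time_s: 10.15
eef_pos: [472.7, -308.7, 128.7]
ee_rot: [-0.0, 1.0, 0.0, -0.0]
force: [-0.3, 0.8, -1.7]
grip_width: 0.195
grip_force: 39.5
```

```bash
python3 -m crank '[[[0.1,0,0,0,0,0,10],[0.15,0,0,0,0,0,10],[0.15,0,0,0,0,0,10],[0.1,0,0,0,0,0,10],[0.1,0,0,0,0,0,10],[0.1,0,0,0,0,0,10],[0,0,0,0,0,0,10],[0,0,0,0,0,0,10]]]' 40
```

```text
time_s: 10.95
eef_pos: [490.1, -308.8, 128.7]
ee_rot: [-0.0, 1.0, 0.0, -0.0]
force: [0.2, -0.2, -0.7]
grip_width: 0.197
grip_force: 39.5
```

```bash
python3 -m crank '[[[0,0,0.04,0,0,0,10],[0,0,0.04,0,0,0,10],[0,0,0.04,0,0,0,10],[0,0,0,0,0,0,10],[0,0,0,0,0,0,10],[0,0,0,0,0,0,10],[0,0,0,0,0,0,10],[0,0,0,0,0,0,10]]]' 40
```

```text
time_s: 11.75
eef_pos: [490.1, -308.8, 125.8]
ee_rot: [0.0, 1.0, 0.0, 0.0]
force: [-0.5, -0.1, -1.5]
grip_width: 0.199
grip_force: 39.5
```

```bash
python3 -m crank '[[[0,0,0.04,0,0,0,10],[0,0,0.03,0,0,0,10],[0,0,0,0,0,0,10],[0,0,0,0,0,0,10],[0,0,0,0,0,0,10],[0,0,0,0,0,0,10],[0,0,0,0,0,0,10],[0,0,0,0,0,0,10]]]' 40
```

```text
time_s: 12.55
eef_pos: [490.2, -308.9, 124.8]
ee_rot: [0.0, 1.0, 0.0, 0.0]
force: [-1.9, 1.3, 5.3]
grip_width: 0.193
grip_force: 40.3
```

Contact at TCP z 124.8 (29.8 above the plate), so the collar is seated. Letting go and rising.

```bash
python3 -m crank '[[[0,0,0,0,0,0,30],[0,0,0,0,0,0,50],[0,0,0,0,0,0,70],[0,0,0,0,0,0,70],[0,0,0,0,0,0,70],[0,0,0,0,0,0,70],[0,0,-0.3,0,0,0,70],[0,0,-0.5,0,0,0,70]]]' 40; python3 -m crank '[[[0,0,-0.6,0,0,0,70],[0,0,-0.8,0,0,0,70],[0,0,-0.8,0,0,0,70],[0,0,-0.8,0,0,0,70],[0.25,-0.7,0,0,0,0,70],[0.25,-0.9,0,0,0,0,70],[0.25,-0.9,0,0,0,0,70],[0.25,-0.9,0,0,0,0,70]]]' 40
```

```text
time_s: 13.35
eef_pos: [489.9, -308.6, 144.2]
ee_rot: [-0.0, 1.0, -0.0, -0.0]
force: [0.1, -0.4, -0.1]
grip_width: 0.819
grip_force: 0.0
time_s: 14.15
eef_pos: [515.4, -223.0, 220.3]
ee_rot: [0.0, 1.0, -0.0, 0.001]
force: [0.4, -0.5, -0.2]
grip_width: 0.82
grip_force: 0.0
```

```bash
python3 -m crank '[[[0.4,-1,0,0,0,0,70],[0.4,-1,0,0,0,0,70],[0.4,-1,0,0,0,0,70],[0.4,-1,0,0,0,0,70],[0.4,-1,0,0,0,0,70],[0.4,-1,0,0,0,0,70],[0.4,-1,0,0,0,0,70],[0.1,-0.5,0,0,0,0,70]]]' 40; python3 - <<'E'
from h import *
im=capture("top");s=capture("scene");st=sense();print(st["eef_pos"])
cv2.imwrite("pics/t7f.png",im);cv2.imwrite("pics/s7f.png",s)
a=cv2.resize(im[180:255,200:350],(800,400),interpolation=cv2.INTER_CUBIC)
cv2.imwrite("pics/c7.png",a)
E
```

```text
time_s: 14.95
eef_pos: [588.2, -34.6, 220.0]
ee_rot: [0.0, 1.0, 0.001, 0.001]
force: [-0.3, 0.1, 0.8]
grip_width: 0.82
grip_force: 0.0
[587.67059692 -35.22634023 219.67259681]
```

View pics/c7.png

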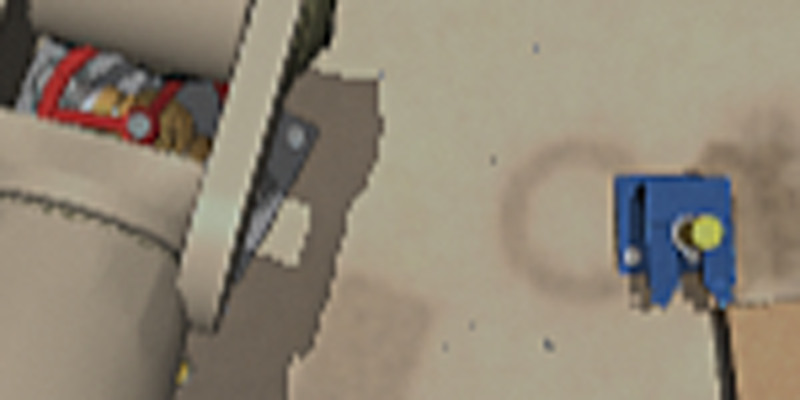

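The pin hangs in the notch: head at (707,232) and collar at (690,232), with an offset that fits an upright pin. Now taking the crank grip.

```bash
python3 -m crank '[[[0.11,-0.3,0.3,0,0,0,70],[0,0,0.7,0,0,0,70],[0,0,0.8,0,0,0,70],[0,0,0.8,0,0,0,70],[0,0,0.6,0,0,0,70],[0,0,0.3,0,0,0,70],[0,0,0,0,0,0,40],[0,0,0,0,0,0,30]]]' 40; python3 -m crank '[[[0,0,0,0,0,0,20],[0,0,0,0,0,0,12],[0,0,0,0,0,0,12],[0,0,0,0,0,0,12],[0,0,0,0,0,0,12],[0,0,0,0,0,0,12],[0,0,0,0,0,0,12],[0,0,0,0,0,0,12]]]' 40
```

```text
time_s: 15.85
eef_pos: [590.6, -29.2, 132.1]
ee_rot: [0.0, 1.0, -0.0, 0.0]
force: [0.7, -0.0, 0.5]
grip_width: 0.488
grip_force: 0.0
time_s: 16.65
eef_pos: [590.7, -28.8, 132.5]
ee_rot: [0.0, 1.0, 0.0, 0.001]
force: [-2.1, 0.4, 5.9]
grip_width: 0.255
grip_force: 39.3
```

```bash
cat > arc.py <<'E'
import sys,numpy as np
from rig import sense
C=np.array([550.3,8.3])
p=sense()["eef_pos"][:2]-C
a0=np.degrees(np.arctan2(p[1],p[0]));st=float(sys.argv[1]);n=int(sys.argv[2])
print("r %.1f ang %.1f"%(np.hypot(*p),a0))
cur=p
for i in range(1,n+1):
    q=55*np.array([np.cos(np.radians(a0+st*i)),np.sin(np.radians(a0+st*i))]);d=(q-cur)/25;cur=q
    print("[%.2f,%.2f,0,0,0,0,12]"%(d[0],-d[1]),end=",\n" if i%8==0 else ",")
E
python3 arc.py -15 16
```

```text
r 54.8 ang -42.6
[-0.44,0.37,0,0,0,0,12],[-0.52,0.24,0,0,0,0,12],[-0.57,0.10,0,0,0,0,12],[-0.57,-0.05,0,0,0,0,12],[-0.54,-0.20,0,0,0,0,12],[-0.47,-0.33,0,0,0,0,12],[-0.37,-0.44,0,0,0,0,12],[-0.24,-0.52,0,0,0,0,12],
[-0.10,-0.57,0,0,0,0,12],[0.05,-0.57,0,0,0,0,12],[0.20,-0.54,0,0,0,0,12],[0.33,-0.47,0,0,0,0,12],[0.44,-0.37,0,0,0,0,12],[0.52,-0.24,0,0,0,0,12],[0.57,-0.10,0,0,0,0,12],[0.57,0.05,0,0,0,0,12],
```

```bash
python3 -m crank '[[[-0.44,0.37,0,0,0,0,12],[-0.52,0.24,0,0,0,0,12],[-0.57,0.10,0,0,0,0,12],[-0.57,-0.05,0,0,0,0,12],[-0.54,-0.20,0,0,0,0,12],[-0.47,-0.33,0,0,0,0,12],[-0.37,-0.44,0,0,0,0,12],[-0.24,-0.52,0,0,0,0,12]]]' 40; python3 arc.py -15 8
```

```text
time_s: 17.45
eef_pos: [495.9, -9.3, 132.4]
ee_rot: [0.001, 1.0, -0.0, -0.001]
force: [-6.8, -4.3, 10.0]
grip_width: 0.252
grip_force: 40.6
r 57.2 ang -162.1
[-0.02,-0.59,0,0,0,0,12],[0.05,-0.57,0,0,0,0,12],[0.19,-0.54,0,0,0,0,12],[0.33,-0.47,0,0,0,0,12],[0.44,-0.37,0,0,0,0,12],[0.52,-0.25,0,0,0,0,12],[0.56,-0.10,0,0,0,0,12],[0.57,0.05,0,0,0,0,12],
```

```bash
python3 -m crank '[[[-0.06,-0.58,0,0,0,0,12],[0.05,-0.57,0,0,0,0,12],[0.19,-0.54,0,0,0,0,12],[0.33,-0.47,0,0,0,0,12],[0.06,-0.06,0,0,0,0,12],[0,0,0,0,0,0,12],[0,0,0,0,0,0,12],[0,0,0,0,0,0,12]]]' 40; python3 arc.py -3 8
```

```text
time_s: 18.25
eef_pos: [512.1, 47.7, 132.5]
ee_rot: [-0.0, 1.0, -0.0, 0.001]
force: [0.1, 3.5, 7.7]
grip_width: 0.251
grip_force: 40.4
r 54.8 ang 134.1
[0.08,-0.08,0,0,0,0,12],[0.09,-0.07,0,0,0,0,12],[0.09,-0.07,0,0,0,0,12],[0.10,-0.06,0,0,0,0,12],[0.10,-0.06,0,0,0,0,12],[0.10,-0.05,0,0,0,0,12],[0.10,-0.05,0,0,0,0,12],[0.11,-0.04,0,0,0,0,12],
```

```bash
python3 -m crank '[[[0.08,-0.08,0,0,0,0,12],[0,0,0,0,0,0,12],[0.09,-0.07,0,0,0,0,12],[0,0,0,0,0,0,12],[0,0,0,0,0,0,12],[0,0,0,0,0,0,12],[0,0,0,0,0,0,12],[0,0,0,0,0,0,12]]]' 40; python3 arc.py -3 3
```

```text
time_s: 19.05
eef_pos: [512.9, 48.4, 132.3]
ee_rot: [0.003, 1.0, 0.0, -0.004]
force: [-23.3, -17.7, 22.7]
grip_width: 0.251
grip_force: 41.9
r 54.8 ang 133.0
[0.08,-0.08,0,0,0,0,12],[0.09,-0.07,0,0,0,0,12],[0.09,-0.07,0,0,0,0,12],
```

The stop is reached: 29 N tangential with the grip at 133.0°, matching the 131–134° expected. Now two turns back in 15° rows.

```bash
python3 arc.py 15 24
```

```text
r 54.8 ang 133.0
[-0.37,0.44,0,0,0,0,12],[-0.24,0.52,0,0,0,0,12],[-0.09,0.57,0,0,0,0,12],[0.06,0.57,0,0,0,0,12],[0.20,0.54,0,0,0,0,12],[0.33,0.47,0,0,0,0,12],[0.44,0.37,0,0,0,0,12],[0.52,0.24,0,0,0,0,12],
[0.57,0.09,0,0,0,0,12],[0.57,-0.06,0,0,0,0,12],[0.54,-0.20,0,0,0,0,12],[0.47,-0.33,0,0,0,0,12],[0.37,-0.44,0,0,0,0,12],[0.24,-0.52,0,0,0,0,12],[0.09,-0.57,0,0,0,0,12],[-0.06,-0.57,0,0,0,0,12],
[-0.20,-0.54,0,0,0,0,12],[-0.33,-0.47,0,0,0,0,12],[-0.44,-0.37,0,0,0,0,12],[-0.52,-0.24,0,0,0,0,12],[-0.57,-0.09,0,0,0,0,12],[-0.57,0.06,0,0,0,0,12],[-0.54,0.20,0,0,0,0,12],[-0.47,0.33,0,0,0,0,12],
```

```bash
python3 -m crank '[[[-0.51,0.56,0,0,0,0,12],[-0.24,0.52,0,0,0,0,12],[-0.09,0.57,0,0,0,0,12],[0.06,0.57,0,0,0,0,12],[0.20,0.54,0,0,0,0,12],[0.33,0.47,0,0,0,0,12],[0.44,0.37,0,0,0,0,12],[0.52,0.24,0,0,0,0,12]]]' 40; python3 arc.py 15 1
```

```text
time_s: 19.85
eef_pos: [533.6, -46.6, 132.5]
ee_rot: [0.001, 1.0, -0.0, 0.0]
force: [-2.6, 1.5, 7.3]
grip_width: 0.253
grip_force: 40.6
r 57.3 ang -106.9
[0.59,0.00,0,0,0,0,12],
```

```bash
python3 -m crank '[[[0.57,0.05,0,0,0,0,12],[0.57,-0.06,0,0,0,0,12],[0.54,-0.20,0,0,0,0,12],[0.47,-0.33,0,0,0,0,12],[0.37,-0.44,0,0,0,0,12],[0.24,-0.52,0,0,0,0,12],[0.09,-0.57,0,0,0,0,12],[-0.06,-0.57,0,0,0,0,12]]]' 40; python3 arc.py 15 1;  python3 -m crank '[[[-0.20,-0.54,0,0,0,0,12],[-0.33,-0.47,0,0,0,0,12],[-0.44,-0.37,0,0,0,0,12],[-0.52,-0.24,0,0,0,0,12],[-0.57,-0.09,0,0,0,0,12],[-0.57,0.06,0,0,0,0,12],[-0.54,0.20,0,0,0,0,12],[-0.47,0.33,0,0,0,0,12]]]' 40; python3 arc.py 15 1
```

```text
time_s: 20.65
eef_pos: [602.1, 20.7, 132.3]
ee_rot: [0.001, 1.0, 0.0, -0.002]
force: [-17.7, -8.0, 14.5]
grip_width: 0.251
grip_force: 41.4
r 53.2 ang 13.5
[-0.14,-0.55,0,0,0,0,12],time_s: 21.45
eef_pos: [512.9, 48.6, 132.5]
ee_rot: [0.0, 1.0, 0.0, 0.002]
force: [6.2, -2.7, 3.7]
grip_width: 0.252
grip_force: 40.4
r 55.0 ang 132.9
[-0.37,0.44,0,0,0,0,12],
```

```bash
python3 -m crank '[[[-0.37,0.44,0,0,0,0,12],[-0.24,0.52,0,0,0,0,12],[-0.09,0.57,0,0,0,0,12],[0.06,0.57,0,0,0,0,12],[0.20,0.54,0,0,0,0,12],[0.33,0.47,0,0,0,0,12],[0.44,0.37,0,0,0,0,12],[0.52,0.24,0,0,0,0,12]]]' 40; python3 arc.py 15 1; python3 -m crank '[[[0.55,0.07,0,0,0,0,12],[0.55,-0.06,0,0,0,0,12],[0.54,-0.20,0,0,0,0,12],[0.47,-0.33,0,0,0,0,12],[0.37,-0.44,0,0,0,0,12],[0.24,-0.52,0,0,0,0,12],[0.09,-0.57,0,0,0,0,12],[-0.06,-0.57,0,0,0,0,12]]]' 40; python3 arc.py 15 8
```

```text
time_s: 22.25
eef_pos: [533.3, -46.3, 132.5]
ee_rot: [0.002, 1.0, -0.0, -0.0]
force: [-3.3, -3.2, 8.0]
grip_width: 0.254
grip_force: 40.9
r 57.2 ang -107.2
[0.59,0.01,0,0,0,0,12],time_s: 23.05
eef_pos: [601.8, 21.2, 132.4]
ee_rot: [0.001, 1.0, 0.0, -0.001]
force: [-14.8, -6.5, 12.6]
grip_width: 0.252
grip_force: 41.4
r 53.1 ang 14.0
[-0.14,-0.55,0,0,0,0,12],[-0.34,-0.46,0,0,0,0,12],[-0.45,-0.36,0,0,0,0,12],[-0.53,-0.23,0,0,0,0,12],[-0.57,-0.08,0,0,0,0,12],[-0.57,0.07,0,0,0,0,12],[-0.53,0.21,0,0,0,0,12],[-0.46,0.34,0,0,0,0,12],
```

```bash
python3 -m crank '[[[-0.20,-0.54,0,0,0,0,12],[-0.33,-0.47,0,0,0,0,12],[-0.44,-0.37,0,0,0,0,12],[-0.52,-0.24,0,0,0,0,12],[-0.57,-0.09,0,0,0,0,12],[-0.57,0.06,0,0,0,0,12],[-0.54,0.20,0,0,0,0,12],[-0.43,0.33,0,0,0,0,12]]]' 40;python3 -m crank '[[[0,0,0,0,0,0,12],[0,0,0,0,0,0,12],[0,0,0,0,0,0,12],[0,0,0,0,0,0,12],[0,0,0,0,0,0,12],[0,0,0,0,0,0,12],[0,0,0,0,0,0,12],[0,0,0,0,0,0,12]]]' 40; python3 arc.py 1 1; python3 - <<'E'
from h import *
im=capture("top");s=capture("scene")
a=cv2.resize(im[170:270,150:360],(800,381),interpolation=cv2.INTER_CUBIC);b=cv2.resize(s[130:300,150:500],(400,194),interpolation=cv2.INTER_CUBIC)
cv2.imwrite("pics/c9.png",np.vstack([a,np.hstack([b,0*b])]));print(sense()["dq"].round(4))
E
```

```text
time_s: 23.85
eef_pos: [513.0, 48.8, 132.5]
ee_rot: [0.001, 1.0, -0.0, 0.002]
force: [6.2, -3.2, 4.2]
grip_width: 0.246
grip_force: 40.5
time_s: 24.65
eef_pos: [513.3, 49.0, 132.5]
ee_rot: [0.001, 1.0, 0.0, 0.001]
force: [1.7, -4.3, 7.9]
grip_width: 0.255
grip_force: 40.9
r 55.0 ang 132.2
[-0.03,0.02,0,0,0,0,12],[ 0.0006  0.0017 -0.0013 -0.001   0.0023 -0.0016]
```

View pics/c9.png

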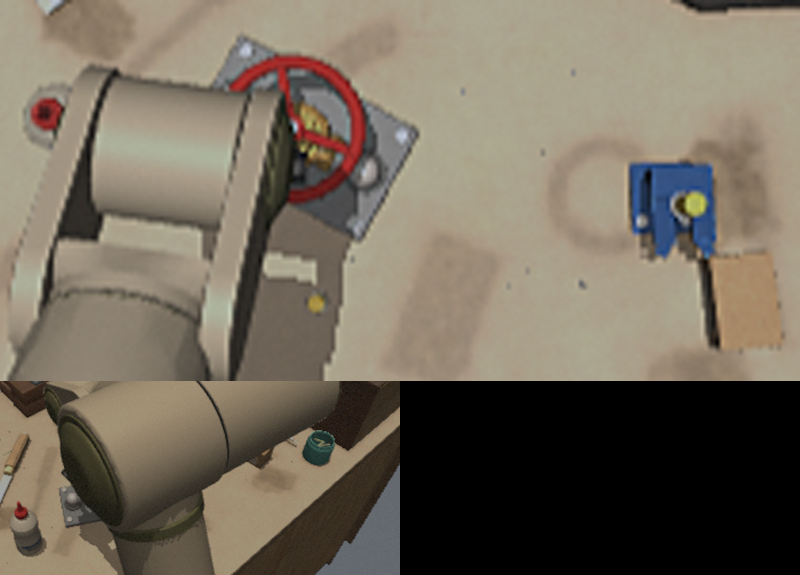

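The grip stands at 132.2°, against 133.0° at the stop. The spokes agree, the pin hangs in the notch with its head at (695,205), and the bystanders are undisturbed. Handing in.

```bash
python3 -c "
from rig import *
print(finish_job())"
```

```text
the job is handed in; nothing more can be done
None
```

The job is handed in with no verdict returned: the pin hangs by its collar in the blue notch, and the valve was closed to its stop and backed off two turns (within about 1° by arm position), with the crank grip still held.

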